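# Comb the splint rods into the drying tray

## Task

The splint's four steel rods lie askew across the ribs of the slate-grey drying tray. Take the green rake by its grip, set it down among the rods with both runners resting lightly on the tray, and keep it resting there while you comb gently along the grooves until every rod lies down in a groove; do not press hard and do not touch the rods with the fingers. Then stand the rake gently upright in the steel kidney dish and let go, leaving the other things on the sill alone.

Things in the scene. Friction and masses are not known exactly. Their poses are not given: they have to be found in the camera images.
- tray: Fixed, rigid slate-grey drying tray, 170 (x) by 190 (y) by 30 mm high. Origin under its centre on the sill, z up. Nine parallel grooves run along its y axis, centred at x = 0, +-14, +-28, +-42, +-56 mm, 10 mm wide, 9 mm deep, floor at z = 8 mm. Walls around reach z = 30 mm; 182 mm between the end walls along y.
- tray_ribs (a point): Point over the tray's centre at rib-top height, z = 17 mm of the tray. Ribs between the grooves at tray x = +-7, +-21, +-35, +-49 mm are 4 mm wide with round tops. On both sides, tray x from 61 to 82 mm, a flat landing at the same height carries the rake's runners. Rigid, so touch down at a few mm/s; its finish marks if the rake presses with over 12 N.
- rod1: Loose hexagonal steel rod, 7 mm across flats, 90 mm long, round ends, 27 g; it does not roll. Origin at its middle on its axis; its y axis runs along the rod. At the start it lies across the rib tops (origin 20.5 mm above the tray's underside), skewed 0.22 to 0.45 rad, its middle over a groove. Down in a groove the origin is 11.5 mm above the tray's underside.
- rake: Loose green rake, about 160 g, standing upright on two runners. Origin under its centre at the level of the runners' undersides; x along its head, y the combing direction (a half turn makes no difference), z up. Runners at x = +-74 mm are 6 mm wide, 38 mm long along y, round below. Head bar 156 by 14 mm, z from 28 to 38 mm.
- rake_tines (a point): Middle of the tine tips, 1 mm above the rake's origin. Ten steel tines, 4 mm thick, the last 8 mm only 2.4 mm thick with round tips, y = 0, at rake x = +-7, +-21, +-35, +-49, +-63 mm: with the rake centred across the tray and parallel to it, the tines pass over the ribs and the gaps over the grooves.
- rake_grip (a point): Middle of the rake's grip, 63 mm above its origin: an upright plate 60 mm (rake x) by 16 mm (rake y), from 38 to 88 mm above the origin, free on all sides. Hold it across its 16 mm.
- dish: Loose stainless steel kidney dish, 350 g, about 265 mm (x) by 135 mm (y), 42 mm high, open above. Origin on the sill under the middle of the strip of floor where the rake fits lengthwise along x. The hollow side of the kidney faces its -y.
- dish_in (a point): Point on the dish's flat inner floor, 2 mm above the dish's origin. Around it a straight strip of floor is clear, about 180 mm along the dish's x and 80 mm along its y.
- rod2: Another such steel rod, same size, axes and start as rod1.
- rod3: Another such steel rod, same size, axes and start as rod1.
- rod4: Another such steel rod, same size, axes and start as rod1.
- organiser: Blue plastic pill organiser, 150 by 38 by 23 mm, loose; leave alone. Origin under its centre, x along its length.
- bottle: Small amber glass bottle with white cap, 42 mm across, 80 mm high, loose; leave alone. Origin under its centre.
- splint: Yellow hard silicone gutter splint, 150 mm long (x), 75 mm wide, about 38 mm high, loose; leave alone.
There are look-alikes about, which are no part of the job. What is shaped like the rod3 but red is not meant. Several things look just like the rake: the one meant starts farthest from the robot's base.

How it is judged:
By the outcome, as a careful person would: the job done as asked, in the order asked, and still so for the second after the job is handed in, with the robot touching nothing.
It also fails if it takes over 72 s, if anything falls off the work surface, if the arm or the gripper's body presses on something with over 40 N, if the wrist force passes 120 N, or if a joint passes its speed limit or range.

## Robot

A 6-joint arm with a two-finger parallel gripper is mounted at the origin on the work surface. World frame = base frame: x ahead of the robot, y to its left, z up, the work surface at z = 0. Lengths are in m, angles in rad, forces in N, time in s.
With the tool pointing down it reaches from about 0.425 to 0.95 m from the base axis. Payload 3.5 kg.
Tool frame: the origin (TCP) lies midway between the tips of the shut fingers; the grasp point (between the pads) lies 19 mm behind it; x points along the fingers, y is the direction in which the jaws open and shut, and the axes are right-handed (so a half turn about x gives the same grasp; the last joint's range is limited). The gripper opens to 85 mm and grips with 20 to 120 N. Pads are 22 mm wide; open, the fingers measure 114 mm over their backs; the gripper's body (76 mm by 85 mm) begins 54 mm behind the grasp point. The pads swing forward as they close: fully open they stand 13 mm farther back than shut.
Start: joints at [0.996, 0.286, 1.577, -0, 1.279, -0.15], TCP at [0.278, 0.615, 0.231] pointing down, gripper open.
Joint ranges: [-2.77, 2.77], [-0.9, 2.22], [0.21, 2.48], [-1.53, 4.67], [0.24, 2.81], [-2.84, 2.84]. Speed limits (rad/s): [2.79, 2.79, 3.14, 3.14, 3.14, 3.14].

## Interface

Orientations are given as a unit quaternion [x, y, z, w].
In Python, from plant import sensors, optics, ctrl gives the robot as it stands.
- The arm moves only by the tool arm_command, never from a script. Its argument "increments" is a list that holds one entry, the list of rows, each a list of 4 numbers: the shift along the tool's x, y, z in cm, then the turn about the tool's x in rad. A call has 1 to 20 rows; each row shifts and turns the commanded pose from where the row before left it, along the tool's axes as they then stand; what a row does not reach is not made up. A row lasts 1/8 s, in which the tool goes at most 62.5 mm and 10.7 degrees, less where a joint would pass 70% of its speed; a pose out of reach is approached as far as the arm can. A call with a gripper value outside its range is refused whole. "grip" is the finger opening in cm, from 0 to 8.54, set as the call begins (left out, the last holds). The fingers move at their own pace and stop on an object; "grip_force" is the grip in N (left out, the last holds). Time passes only in rows, so rows that do not move let the fingers close. It gives the time, the measured TCP pose, the force and the opening at its end, in the units of the state.
- sensors.get_state(): the state, without advancing time (a new reading comes with each control period).
- optics.read_camera(name): name is "scene" or "top" or "wrist"; returns the picture (420x560x3 uint8, blue, green, red); there is no depth.
- optics.camera_model(name): a dict with "camera_matrix" (3x3 intrinsics, pixels), "world_from_camera" (4x4, takes a point from camera to world coordinates); the wrist camera has in their place "mount" (4x4, takes a point from camera to tool coordinates, whose origin is the TCP and whose axes are the tool frame's). Camera axes: x right, y up, looking along -z (the intrinsics and any distortion apply to the point x, -y, -z); pixel columns grow to the right and rows downward; lengths in m; the calibration is good to about 2 mm. A picture is of the moment at which its call begins: read the wrist's pose just before it. camera_model takes no time and is no camera call.
- ctrl.sign_off(): hands the job in, once; it reports no verdict.
Trained networks look in the newest picture that a camera, given by its name, has taken for a name from the list of things; names that differ only in an ending like _2 or _b are one class to them, and where a whole thing is asked for, a point or a joint stands for the part that bears it (a point fixed in the world has none). Each returns a list of dicts, best first, with "conf" (0 to 1); they miss things now and then, are a little off and sometimes report something else, mostly with a low value. They report only what shows in the picture. A call takes as long as a camera call. They do not tell look-alikes from the thing itself.
- optics.boxes_of(camera, query): "at" ([row, column] in pixels, amid what is visible of it).
- optics.place_of(camera, query): "at" ([row, column] in pixels: a listed point, or the origin of a listed thing).
The state is a dict: "time": time; "qpos": joint angles; "dq": joint speeds; "joint_efforts": joint torques, N m; "eef_pos": TCP position; "tcp_rot": TCP orientation; "contact_force": force on the tool from outside, world axes, zero at the start; "wrist_torque": the same for the moment, N m; "opening": opening from 0.0 (shut) to 1.0 (fully open).
Only numpy, scipy, OpenCV 4.12 (cv2) and the standard library are available. Lean on these libraries where they do the work, as an engineer would, in place of code of your own. Each camera call takes 0.05 s, during which the arm holds its last target.

## Working session

There is one attempt and no reset: what is moved stays moved. The work goes in short steps, Python scripts to look and compute and a tool call to move; the robot and the scene stay as the last step left them, time stands still between calls to the robot, and variables do not carry over. Pictures are saved under pics/ and viewed, and the job is handed in when it is done.

Besides the shell and the picture viewer there is one more tool, called by a JSON object that holds its "op" and its "data". arm_command: Moves the arm, as the interface text tells. Its arguments: {"type":"object","properties":{"increments":{"type":"array","items":{"type":"array","items":{"type":"array","items":{"type":"number"}}}},"grip":{"type":"number"},"grip_force":{"type":"number"}},"required":["increments"]}

```bash
ls; mkdir -p pics; python3 - <<'E'
from plant import sensors, optics, ctrl
import cv2, numpy as np
s=sensors.get_state(); print(s)
for n in ["scene","top","wrist"]:
    im=optics.read_camera(n); cv2.imwrite(f"pics/{n}0.png",im)
    print(n,optics.camera_model(n))
E
```

```text
pics
{'time': 0.0, 'qpos': array([ 9.96001498e-01,  2.87233328e-01,  1.57820730e+00,  1.56021339e-05,
        1.27859508e+00, -1.50034546e-01]), 'dq': array([ 0.00083019, -0.00121474, -0.00033846, -0.00208123, -0.00072143,
        0.00020427]), 'joint_efforts': array([-5.36138778e-04, -4.05968571e+01, -2.92634815e+01, -1.47239180e-04,
        5.83403205e-03,  4.99805338e-06]), 'eef_pos': array([0.27779218, 0.61445421, 0.22988566]), 'tcp_rot': array([ 0.14824471,  0.69152981, -0.14985625,  0.69090747]), 'contact_force': array([ 0.00820815, -0.22601545,  0.24903142]), 'wrist_torque': array([-0.00922557,  0.009467  ,  0.04688025]), 'opening': 1.000621379827843}
scene {'camera_matrix': array([[467.98934798,   0.        , 278.35782172],
       [  0.        , 467.98934798, 209.31142108],
       [  0.        ,   0.        ,   1.        ]]), 'world_from_camera': array([[ 0.88860625, -0.33996952,  0.30789552,  0.87474357],
       [ 0.45849997,  0.67671595, -0.57604975, -0.46849165],
       [-0.01251845,  0.65305149,  0.75721004,  0.77544717],
       [ 0.        ,  0.        ,  0.        ,  1.
[... 286 characters left out ...]
83116, -0.01548597,  0.00989115,  0.071968  ],
       [ 0.00851676,  0.08643033,  0.99622149,  0.89871486],
       [ 0.        ,  0.        ,  0.        ,  1.        ]])}
wrist {'camera_matrix': array([[310.58052369,   0.        , 275.74430516],
       [  0.        , 310.58052369, 206.49451765],
       [  0.        ,   0.        ,   1.        ]]), 'mount': array([[ 1.67169470e-04,  2.93341528e-01, -9.56007699e-01,
        -1.43062899e-01],
       [ 9.99999413e-01, -1.07282336e-03, -1.54323310e-04,
         9.48740598e-04],
       [-1.07089683e-03, -9.56007111e-01, -2.93341535e-01,
        -7.43256582e-02],
       [ 0.00000000e+00,  0.00000000e+00,  0.00000000e+00,
         1.00000000e+00]])}
```

View pics/scene0.png

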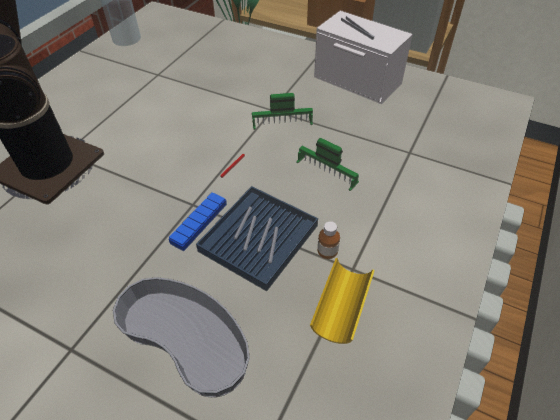

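View pics/top0.png

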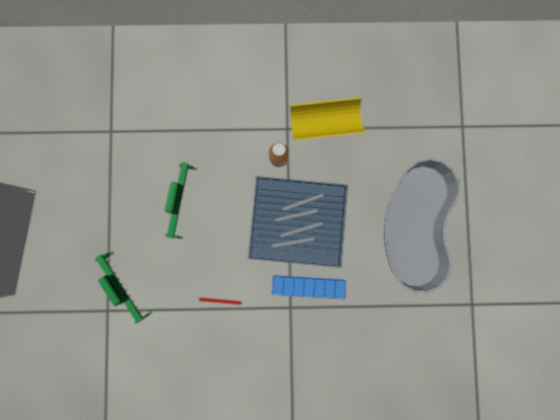

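View pics/wrist0.png

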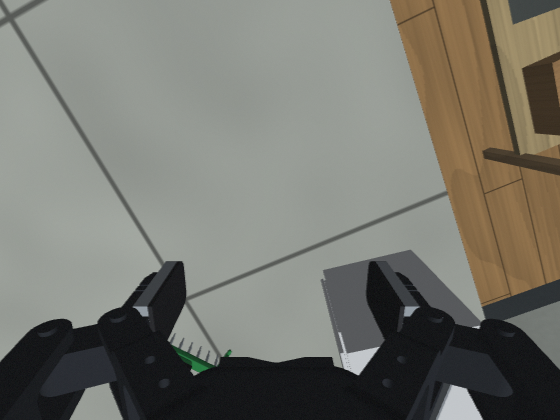

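```bash
cat > h.py <<'E'
from plant import sensors, optics, ctrl
import cv2, numpy as np
from scipy.spatial.transform import Rotation as R
def cam(n,s=None):
    m=optics.camera_model(n); K=m["camera_matrix"]
    if n=="wrist":
        s=s or sensors.get_state()
        T=np.eye(4);T[:3,:3]=R.from_quat(s["tcp_rot"]).as_matrix();T[:3,3]=s["eef_pos"]
        W=T@m["mount"]
    else: W=m["world_from_camera"]
    return K,W
def ray(n,at,c=None):
    K,W=c or cam(n); r,cc=at
    p=np.linalg.solve(K,[cc,r,1.]); d=W[:3,:3]@np.array([p[0],-p[1],-p[2]])
    return W[:3,3],d
def onz(n,at,z,c=None):
    o,d=ray(n,at,c); return o+d*(z-o[2])/d[2]
def proj(n,P,c=None):
    K,W=c or cam(n); q=np.linalg.inv(W)@np.append(P,1.); u=K@np.array([q[0],-q[1],-q[2]]); return u[1]/u[2],u[0]/u[2]
def tri(obs):
    A=np.zeros((3,3));b=np.zeros(3);L=[]
    for n,at in obs:
        o,d=ray(n,at);d=d/np.linalg.norm(d);M=np.eye(3)-np.outer(d,d);A+=M;b+=M@o;L.append((o,M))
    X=np.linalg.solve(A,b); return X,[np.linalg.norm(M@(X-o)) for o,M in L]
E
python3 - <<'E'
from h import *
np.set_printoptions(precision=4,suppress=True)
zs={'tray':0,'tray_ribs':.017,'rod1':.0205,'rake':0,'rake_tines':.001,'rake_grip':.063,'dish':0,'dish_in':.002,'organiser':0,'bottle':0,'splint':0}
for q,z in zs.items():
    for n in ['top','scene']:
        for d in optics.place_of(n,q)[:6]:
            print(q,n,round(d['conf'],2),np.round(d['at'],1),onz(n,d['at'],z))
print(sensors.get_state()['time'])
E
python3 - <<'E'
import cv2
a=cv2.imread('pics/top0.png');
cv2.imwrite('pics/t_tray.png',cv2.resize(a[165:280,235:360],None,fx=5,fy=5,interpolation=cv2.INTER_CUBIC))
cv2.imwrite('pics/t_rake.png',cv2.resize(a[150:335,85:215],None,fx=4,fy=3.2,interpolation=cv2.INTER_CUBIC))
cv2.imwrite('pics/t_dish.png',cv2.resize(a[150:300,370:470],None,fx=4,fy=4,interpolation=cv2.INTER_CUBIC))
E
```

```text
tray top 0.6 [220.4 296.5] [0.5634 0.0303 0.    ]
tray scene 0.95 [239.9 257.7] [0.5596 0.0278 0.    ]
tray_ribs top 0.79 [221.4 301.2] [0.5602 0.0214 0.017 ]
tray_ribs scene 0.95 [232.4 257.8] [0.5573 0.0339 0.017 ]
rod1 top 0.69 [199.2 299.4] [0.606  0.0244 0.0205]
rod1 top 0.65 [242.2 292.8] [0.5175 0.0397 0.0205]
rod1 top 0.5 [229.2 302. ] [0.5439 0.0203 0.0205]
rod1 top 0.5 [215.  296.7] [0.5733 0.0307 0.0205]
rod1 top 0.47 [297.9 219.4] [0.4075 0.1905 0.0205]
rod1 scene 0.58 [218.5 236.2] [0.5004 0.0435 0.0205]
rod1 scene 0.58 [233.3 250.6] [0.5468 0.0229 0.0205]
rod1 scene 0.52 [243.9 276.9] [0.6071 0.0232 0.0205]
rod1 scene 0.47 [164.4 231.6] [0.4073 0.1796 0.0205]
rake top 0.93 [285.1 125.3] [0.4346 0.3881 0.    ]
rake top 0.58 [201.  181.7] [0.6082 0.272  0.    ]
rake top 0.39 [224.6 296.4] [0.5545 0.0307 0.    ]
rake scene 0.85 [172.4 330.6] [0.6165 0.2779 0.    ]
rake scene 0.8 [123.  278.6] [0.424  0.3853 0.    ]
rake_tines top 0.92 [286.9 124.4] [0.4311 0.3895 0.001 ]
rake_tines top 0.83 [200.2 179.8] [0.6098 0.2758 0.001 ]
rake_tines scene 0.81 [170.4 328.8] [0.6104 0.
[... 386 characters left out ...]
[0.5183 0.0381 0.    ]
dish scene 0.83 [335.8 188.9] [ 0.5535 -0.2141  0.    ]
dish scene 0.24 [332.7 185.4] [ 0.5445 -0.212   0.    ]
dish_in top 0.64 [223.  409.9] [ 0.554  -0.2085  0.002 ]
dish_in scene 0.87 [334.6 187.1] [ 0.5501 -0.2143  0.002 ]
dish_in scene 0.68 [244.3 276.9] [0.601  0.0344 0.002 ]
organiser top 0.83 [285.3 307.5] [0.4278 0.0101 0.    ]
organiser scene 0.56 [222.1 198.9] [0.4238 0.0128 0.    ]
bottle top 0.57 [153.5 279.1] [0.707  0.0647 0.    ]
bottle top 0.19 [282.8 303.5] [0.4331 0.0183 0.    ]
bottle scene 0.91 [246.2 326.7] [0.6935 0.0773 0.    ]
splint top 0.73 [123.3 329.8] [ 0.7714 -0.0454  0.    ]
splint scene 0.74 [306.5 343.9] [ 0.7769 -0.0353  0.    ]
1.25
```

View pics/t_tray.png

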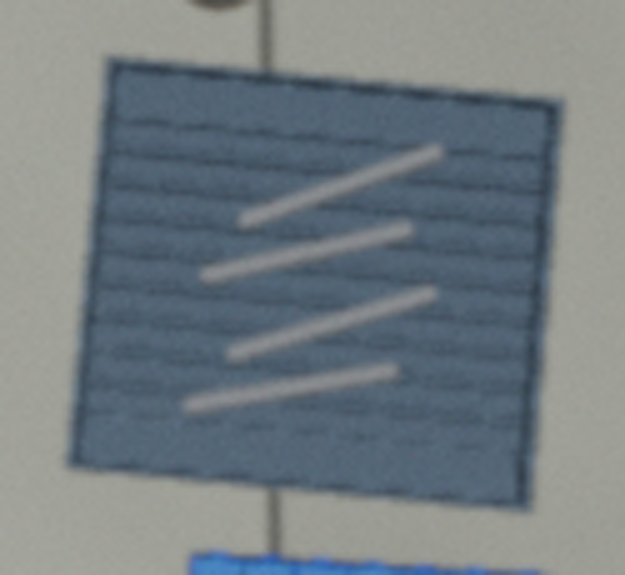

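View pics/t_dish.png

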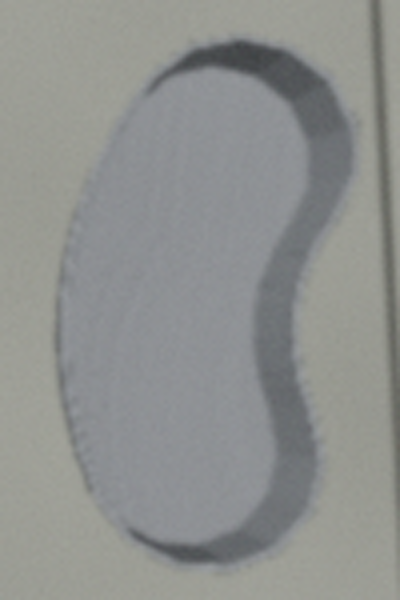

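```bash
python3 - <<'E'
from h import *
np.set_printoptions(precision=4,suppress=True)
s=sensors.get_state()
print(R.from_quat(s['tcp_rot']).as_matrix())
c=[(58,108),(100,563),(510,530),(466,70)]
P=[onz('top',(165-.4+r/5,235-.4+cc/5),.03) for r,cc in c]
for p in P: print(p)
P=np.array(P);print(P.mean(0),[np.linalg.norm(P[i]-P[(i+1)%4]) for i in range(4)])
e=P[1]-P[0]+P[2]-P[3];print('yaw of -y',np.arctan2(e[1],e[0]))
e=P[0]-P[3]+P[1]-P[2];print('yaw x',np.arctan2(e[1],e[0]))
for d in ['top','scene']:
  for g in optics.boxes_of(d,'rake'): print(d,g)
E
python3 - <<'E'
import cv2
a=cv2.imread('pics/scene0.png');
cv2.imwrite('pics/s_tray.png',cv2.resize(a[180:290,190:325],None,fx=5,fy=5,interpolation=cv2.INTER_CUBIC))
cv2.imwrite('pics/s_rake.png',cv2.resize(a[130:190,290:365],None,fx=8,fy=8,interpolation=cv2.INTER_CUBIC))
E
```

```text
[[-0.0001  0.4121  0.9111]
 [-0.0001  0.9111 -0.4121]
 [-1.     -0.0001 -0.    ]]
[0.6538 0.1128 0.03  ]
[ 0.6336 -0.0739  0.03  ]
[ 0.4668 -0.0556  0.03  ]
[0.4875 0.13   0.03  ]
[0.5604 0.0283 0.03  ] [np.float64(0.18777887492918868), np.float64(0.16787265584375602), np.float64(0.18674960156849962), np.float64(0.16724010655562846)]
yaw of -y -1.6803900671414032
yaw x -0.10630243229717265
top {'at': [200.7, 174.5], 'conf': 0.95}
top {'at': [288.7, 113.8], 'conf': 0.63}
scene {'at': [109.5, 281.2], 'conf': 0.89}
```

View pics/s_tray.png

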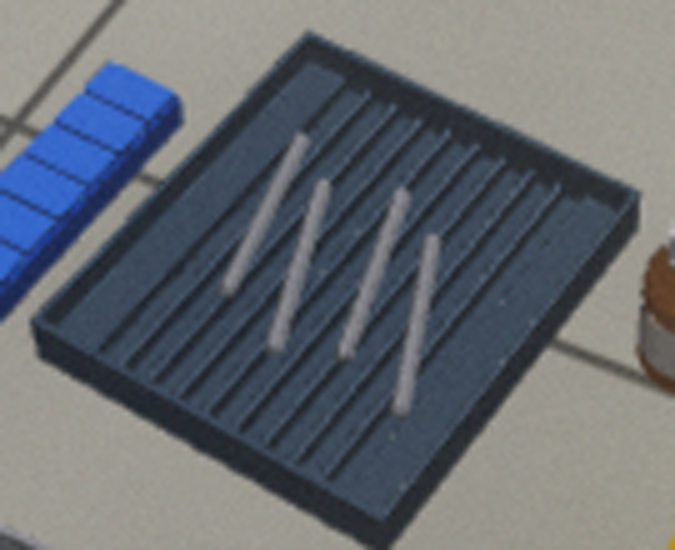

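View pics/t_rake.png

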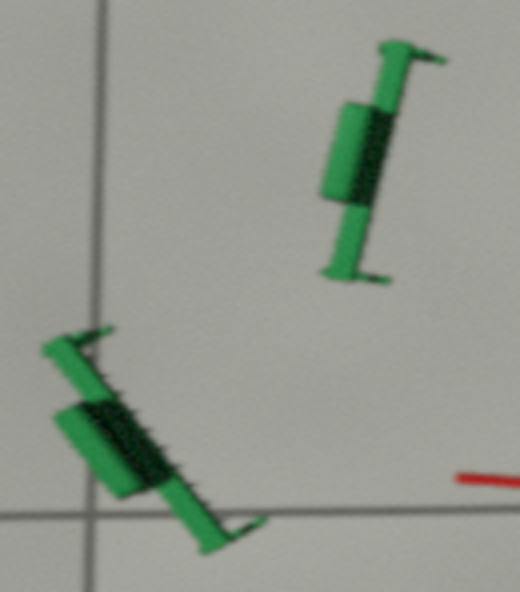

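View pics/s_rake.png

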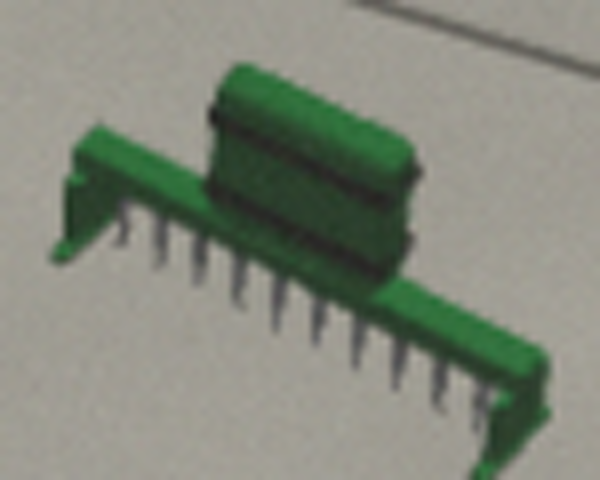

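```bash
cat >> h.py <<'E'
def plan(target,yawY=None,n=None,s=None):
    """target TCP xyz; yawY world angle of tool y axis. prints total in start tool axes (cm) + turn about tool x"""
    s=s or sensors.get_state(); M=R.from_quat(s['tcp_rot']).as_matrix()
    d=M.T@(np.array(target)-s['eef_pos'])*100
    cur=np.arctan2(M[1,1],M[0,1]); t=0 if yawY is None else -(yawY-cur)
    t=(t+np.pi/2)%np.pi-np.pi/2
    print('eef',s['eef_pos'].round(4),'yawY',round(cur,4),'tilt',M[:,0].round(4),'F',s['contact_force'].round(2),'t',s['time'],'open',round(s['opening'],3))
    print('shift cm (x,y,z)',d.round(3),'turn',round(t,4))
    return d,t
E
python3 - <<'E'
from h import *
np.set_printoptions(precision=4,suppress=True)
a=onz('top',(150-.4+48/3.2,85-.4+398/4),.038);b=onz('top',(150-.4+272/3.2,85-.4+342/4),.038)
print(a,b,np.linalg.norm(a-b),(a+b)/2,np.arctan2(*(a-b)[1::-1]))
f=lambda x,y:onz('scene',(130-.4+y/8,290-.4+x/8),.038)
a=f(80,145);b=f(545,365);print(a,b,np.linalg.norm(a-b),(a+b)/2,np.arctan2(*(b-a)[1::-1]))
P=np.array([onz('scene',(180-.4+y/5,190-.4+x/5),.03) for x,y in [(308,35),(637,195),(388,520),(35,322)]])
print(P,P.mean(0),[np.linalg.norm(P[i]-P[(i+1)%4]) for i in range(4)])
e=P[1]-P[0]+P[2]-P[3];print('yaw x',np.arctan2(e[1],e[0]))
e=P[0]-P[3]+P[1]-P[2];print('yaw y',np.arctan2(e[1],e[0]))
plan([.612,.278,.2],np.pi/2-.2)
E
```

```text
[0.6786 0.2589 0.038 ] [0.5366 0.2865 0.038 ] 0.14463751956926515 [0.6076 0.2727 0.038 ] -0.19197013560827716
[0.5319 0.2844 0.038 ] [0.6862 0.26   0.038 ] 0.15620006682055293 [0.6091 0.2722 0.038 ] -0.1570844542989646
[[ 0.4881  0.1304  0.03  ]
 [ 0.6546  0.1119  0.03  ]
 [ 0.6364 -0.072   0.03  ]
 [ 0.4684 -0.0549  0.03  ]] [0.5619 0.0289 0.03  ] [np.float64(0.16752778838219168), np.float64(0.1848487879431501), np.float64(0.16889465743489446), np.float64(0.1862998360438802)]
yaw x -0.10604955029763248
yaw y 1.4687791117672622
eef [0.2782 0.615  0.2313] yawY 1.1461 tilt [ 0.     -0.0001 -1.    ] F [-0.58  0.21  0.68] t 1.35 open 0.999
shift cm (x,y,z) [  3.133 -16.948  44.306] turn -0.2247
```

{"op": "arm_command", "data": {"increments": [[[0.1,-0.85,2.2,0],[0.3,-1.7,4.4,0],[0.3,-1.7,4.4,0],[0.3,-1.7,4.4,0],[0.3,-1.7,4.4,0],[0.3,-1.7,4.4,0],[0.3,-1.7,4.4,0],[0.3,-1.7,4.4,0],[0.3,-1.7,4.4,0],[0.3,-1.7,4.4,0],[0.3,-0.8,2.5,0],[0,0,0,-0.12],[0,0,0,-0.1],[0,0,0,0]]], "grip": 6}}

```text
time: 3.1
eef_pos: [0.6118, 0.2778, 0.2002]
tcp_rot: [0.073, 0.704, -0.073, 0.703]
contact_force: [1.1, -0.3, 0.1]
opening: 0.703
```

```bash
python3 - <<'E'
from h import *
plan([.610,.275,.2],np.pi/2-.18)
im=optics.read_camera('wrist');cv2.imwrite('pics/w1.png',im)
E
```

```text
eef [0.6118 0.2778 0.2002] yawY 1.3649 tilt [-4.e-04  0.e+00 -1.e+00] F [ 1.14 -0.28  0.06] t 3.1 open 0.703
shift cm (x,y,z) [ 0.016 -0.313 -0.117] turn -0.0259
```

View pics/w1.png

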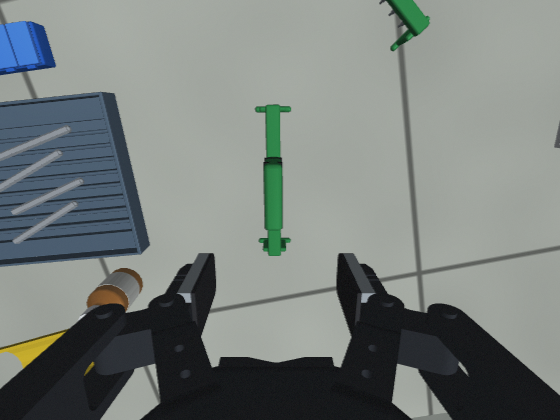

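```bash
python3 - <<'E'
from h import *
np.set_printoptions(precision=4,suppress=True)
f=lambda x,y,z:onz('wrist',(y,x),z)
a=f(273,105.5,.038);b=f(275,254.5,.038);print(a,b,np.linalg.norm(a-b),(a+b)/2,np.arctan2(*(b-a)[1::-1]))
a=f(272.5,162,.088);b=f(273.5,228.5,.088);print(a,b,np.linalg.norm(a-b),(a+b)/2,np.arctan2(*(b-a)[1::-1]))
for q,z in [('rake',0),('rake_grip',.063),('rake_tines',.001)]:
  for d in optics.place_of('wrist',q)[:2]: print(q,d,f(d['at'][1],d['at'][0],z))
E
```

```text
[0.5338 0.2924 0.038 ] [0.6839 0.263  0.038 ] 0.1529748019692944 [0.6088 0.2777 0.038 ] -0.19374380132830454
[0.5779 0.2831 0.088 ] [0.6354 0.2719 0.088 ] 0.05856598612122941 [0.6067 0.2775 0.088 ] -0.19331943139760713
rake {'at': [176.9, 270.8], 'conf': 0.64} [0.6072 0.2742 0.    ]
rake_grip {'at': [191.1, 273.9], 'conf': 0.83} [0.6085 0.2779 0.063 ]
```

```bash
python3 - <<'E'
from h import *
plan([.608,.2774,.047],1.3775)
E
```

```text
eef [0.6117 0.2781 0.2003] yawY 1.3654 tilt [-1.e-04  0.e+00 -1.e+00] F [-0.01  0.39  0.3 ] t 3.3 open 0.702
shift cm (x,y,z) [15.334 -0.148 -0.35 ] turn -0.0121
```

{"op": "arm_command", "data": {"increments": [[[2,-0.15,-0.35,-0.012],[4,0,0,0],[4,0,0,0],[3.3,0,0,0],[1.5,0,0,0],[0.5,0,0,0],[0,0,0,0]]]}}

```text
time: 4.18
eef_pos: [0.6088, 0.2775, 0.0481]
tcp_rot: [0.068, 0.703, -0.068, 0.704]
contact_force: [0.4, 0.5, 0.5]
opening: 0.704
```

{"op": "arm_command", "data": {"increments": [[[0,0,0,0],[0,0,0,0],[0,0,0,0],[0,0,0,0],[0,0,0,0],[0,0,0,0]]], "grip": 0, "grip_force": 40}}

```text
time: 4.92
eef_pos: [0.6088, 0.2774, 0.0484]
tcp_rot: [0.068, 0.703, -0.068, 0.704]
contact_force: [-0.7, -0.5, 5.1]
opening: 0.183
```

```bash
python3 - <<'E'
from h import *
plan([.608,.2774,.047],1.3775)
im=optics.read_camera('wrist');cv2.imwrite('pics/w2.png',im)
E
```

```text
eef [0.6088 0.2774 0.0484] yawY 1.3781 tilt [ 1.4e-03  3.0e-04 -1.0e+00] F [-0.72 -0.51  5.08] t 4.925 open 0.183
shift cm (x,y,z) [ 0.136 -0.013 -0.081] turn 0.0006
```

View pics/w2.png

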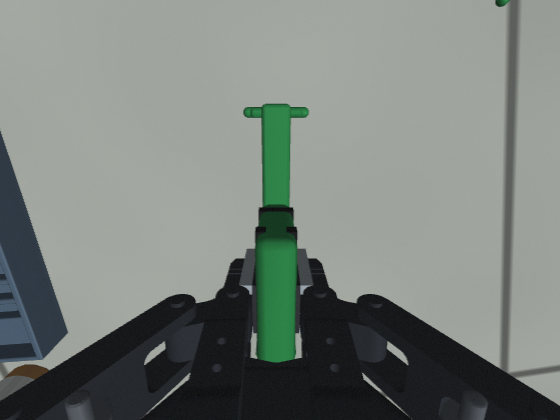

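{"op": "arm_command", "data": {"increments": [[[-0.5,0,0,0],[-1.5,0,0,0],[-3,0,0,0],[-3,0,0,0],[-2,0,0,0]]]}}

```text
time: 5.6
eef_pos: [0.6086, 0.2774, 0.1495]
tcp_rot: [0.068, 0.703, -0.068, 0.704]
contact_force: [0.6, -0.0, -1.1]
opening: 0.183
```

```bash
python3 - <<'E'
from h import *
np.set_printoptions(precision=4,suppress=True)
T=np.array([.5612,.0286]);yaw=-.106
Rt=np.array([[np.cos(yaw),np.sin(yaw)],[-np.sin(yaw),np.cos(yaw)]])
t=[((240,221),(440,152)),((205,275),(410,229)),((232,354),(435,293)),((188,406),(395,371))]
s=[((400,410),(433,238)),((346,353),(402,192)),((275,347),(322,184)),((229,289),(303,137))]
for a,b in zip(t,s):
  A=[onz('top',(164.6+y/5,234.6+x/5),.0205) for x,y in a]
  B=[onz('scene',(179.6+y/5,189.6+x/5),.0205) for x,y in b]
  for P in (A,B):
    p=[Rt@(q[:2]-T)*1000 for q in P]
    p=sorted(p,key=lambda q:q[1]); d=p[1]-p[0]
    print('ends',p[0],p[1],'mid',(p[0]+p[1])/2,'len',np.linalg.norm(d),'skew dx/dy',d[0]/d[1])
plan([.5612,.0286,.15],1.4648)
E
```

```text
ends [ 58.0565 -46.5508] [21.988 33.431] mid [40.0222 -6.5599] len 87.73838468496692 skew dx/dy -0.4509588384145597
ends [ 57.8548 -43.8014] [21.4128 34.3978] mid [39.6338 -4.7018] len 86.27362791786635 skew dx/dy -0.46601465936041314
ends [ 25.0273 -36.7979] [-1.5506 45.7983] mid [11.7384  4.5002] len 86.76703922328876 skew dx/dy -0.32178213479546147
ends [ 24.616  -32.8744] [-3.1509 47.9154] mid [10.7326  7.5205] len 85.42830043507499 skew dx/dy -0.3436923816538902
ends [ -0.4089 -49.2427] [-32.907   31.8117] mid [-16.658   -8.7155] len 87.32667137159329 skew dx/dy -0.4009406362084794
ends [ -0.7889 -45.7916] [-33.9292  33.3078] mid [-17.359   -6.2419] len 85.76125666819887 skew dx/dy -0.41896976936895436
ends [-33.8372 -35.478 ] [-55.7089  47.8625] mid [-44.7731   6.1923] len 86.16271554273362 skew dx/dy -0.2624366665715893
ends [-33.5591 -32.4845] [-55.9627  50.3321] mid [-44.7609   8.9238] len 85.79339538886282 skew dx/dy -0.27052146915758835
eef [0.6086 0.2774 0.1495] yawY 1.378 tilt [ 0.0019  0.0006 -1.    ] F [ 0.64 -0.02 -1.06] t 5.6 open 0.183
shift cm (x,y,z) [ -0.077 -25.329   0.112] turn -0.0868
```

{"op": "arm_command", "data": {"increments": [[[0,-1.3,0,0],[0,-3,0,0],[0,-4,0,0],[0,-4,0,0],[0,-4,0,0],[0,-4,0,0],[0,-3.5,0,0],[0,-1.5,0.1,-0.05],[0,0,0,-0.037],[0,0,0,0],[0,0,0,0]]]}}

```text
time: 6.98
eef_pos: [0.5605, 0.0295, 0.1469]
tcp_rot: [0.037, 0.706, -0.037, 0.706]
contact_force: [0.0, -0.2, -1.9]
opening: 0.183
```

```bash
python3 - <<'E'
from h import *
plan([.5612,.0286,.15],1.4648)
im=optics.read_camera('wrist');cv2.imwrite('pics/w3.png',im)
E
```

```text
eef [0.5605 0.0295 0.1469] yawY 1.4657 tilt [-7.e-04  2.e-04 -1.e+00] F [ 0.01 -0.24 -1.92] t 6.975 open 0.183
shift cm (x,y,z) [-0.309 -0.077  0.082] turn 0.0009
```

View pics/w3.png

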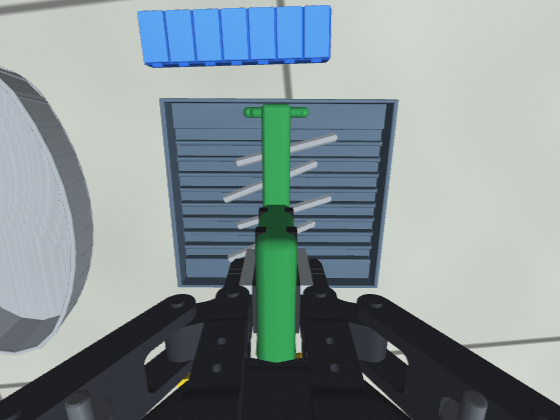

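```bash
python3 - <<'E'
import cv2
a=cv2.imread('pics/w3.png');
cv2.imwrite('pics/w3a.png',cv2.resize(a[90:295,155:285],None,fx=4.5,fy=2.9,interpolation=cv2.INTER_CUBIC))
cv2.imwrite('pics/w3b.png',cv2.resize(a[90:295,275:405],None,fx=4.5,fy=2.9,interpolation=cv2.INTER_CUBIC))
E
```

```text
(no output)
```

View pics/w3a.png

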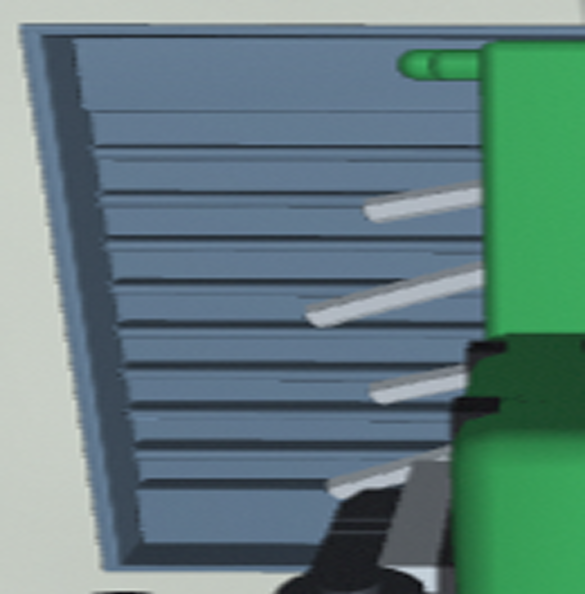

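View pics/w3b.png

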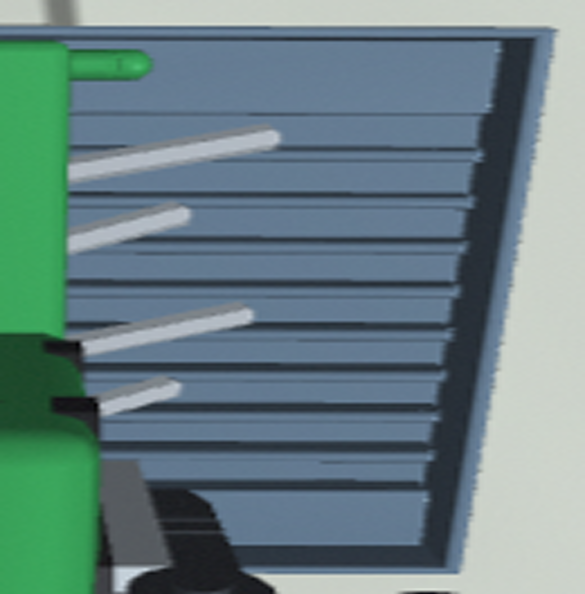

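```bash
cat > fit.py <<'E'
from h import *
from scipy.optimize import least_squares
np.set_printoptions(precision=4,suppress=True)
c=cam('wrist')
L=lambda x,y:(90+y/2.9-.3,155+x/4.5-.4)
Q=lambda x,y:(90+y/2.9-.3,275+x/4.5-.4)
corn=[((-85,95,30),Q(553,28)),((-85,-95,30),L(20,24)),((85,-95,30),L(103,572)),((85,95,30),Q(461,574))]
def w(p,q): 
    cs,sn=np.cos(p[2]),np.sin(p[2]); q=np.array(q)/1000
    return np.array([p[0]+cs*q[0]-sn*q[1],p[1]+sn*q[0]+cs*q[1],q[2]])
def res(p):
    r=[]
    for q,at in corn: r+=list(np.array(proj('wrist',w(p,q),c))-at)
    return r
f=least_squares(res,[.56,.0286,-.106]);print(f.x,np.array(f.fun))
# landing edges: solve tray-x of clicked points on z=17
def trayxy(p,at,z):
    P=onz('wrist',at,z/1000,c)[:2]-p[:2]; cs,sn=np.cos(p[2]),np.sin(p[2])
    return np.array([cs*P[0]+sn*P[1],-sn*P[0]+cs*P[1]])*1000
for at in [L(100,111),L(450,111),Q(100,113),Q(450,113)]: print('land -61',trayxy(f.x,at,17))
for at in [L(160,488),L(280,488),Q(300,489),Q(400,489)]: print('land +61 top edge',trayxy(f.x,at,17))
for at in [L(160,480),L(280,480),Q(300,481),Q(400,481)]: print('+61 floor',trayxy(f.x,at,8))
for y in [147,192,238,281,323,366,405,445]: print(y,trayxy(f.x,L(200,y),17),trayxy(f.x,L(200,y),8))
s=sensors.get_state();T=s['eef_pos']
print('TCP in tray',trayxy(f.x,proj('wrist',T,c),T[2]*1000))
zb=T[2]*1000-48.4+38
for at in [(104,276.3)]: print('bar end',trayxy(f.x,at,zb))
E
python3 fit.py
```

```text
[ 0.5622  0.0318 -0.1082] [-0.2132  0.8443  0.0893 -0.6739  0.1849 -0.1032  0.2292 -0.1008]
land -61 [-61.4136 -86.4597]
land -61 [-61.6947 -20.0643]
land -61 [-61.2755  15.994 ]
land -61 [-61.5568  82.436 ]
land +61 top edge [ 60.8544 -84.4286]
land +61 top edge [ 60.7461 -58.5899]
land +61 top edge [60.6089 62.0212]
land +61 top edge [60.5186 83.5633]
+61 floor [ 62.3073 -86.9094]
+61 floor [ 62.1957 -60.2956]
+61 floor [62.0532 63.9334]
+61 floor [61.9601 86.1217]
147 [-51.0859 -68.1983] [-50.2868 -70.3763]
192 [-37.7344 -69.1072] [-36.4954 -71.3151]
238 [-23.6779 -70.064 ] [-21.9757 -72.3035]
281 [-10.148 -70.985] [ -8.     -73.2548]
323 [  3.4473 -71.9105] [  6.0432 -74.2108]
366 [ 17.7723 -72.8856] [ 20.8402 -75.218 ]
405 [ 31.1355 -73.7952] [ 34.6438 -76.1576]
445 [ 45.2234 -74.7542] [ 49.1959 -77.1482]
TCP in tray [-1.3381 -2.5448]
bar end [-78.6398  -1.8357]
```

```bash
cat >> fit.py <<'E'
print('---')
p=f.x+[-.0004,0,0]
for a,b,g in [(L(368,212),Q(278,137),-42),(L(312,319),Q(185,214),-14),(L(377,395),Q(250,315),14),(L(335,490),Q(178,387),42)]:
    A=trayxy(p,a,20.5);B=trayxy(p,b,20.5);d=B-A
    k=d[0]/d[1]; print(A,B,(A+B)/2,np.hypot(*d),'slope',k)
    print([round((A+B)[0]/2-g+k*(y-(A+B)[1]/2),1) for y in (-4,-2,0,2)])
E
python3 fit.py|sed -n '/---/,$p'
```

```text
---
[-31.9738 -36.1151] [-54.3704  49.582 ] [-43.1721   6.7335] 88.5754190690824 slope -0.26134662810897924
[np.float64(1.6), np.float64(1.1), np.float64(0.6), np.float64(0.1)]
[  1.4463 -48.4365] [-31.6632  32.9698] [-15.1085  -7.7334] 87.88185826240233 slope -0.4067182166809761
[np.float64(-2.6), np.float64(-3.4), np.float64(-4.3), np.float64(-5.1)]
[ 26.5993 -36.1898] [-0.2477 47.3007] [13.1758  5.5554] 87.70080914244875 slope -0.32155793874678235
[np.float64(2.2), np.float64(1.6), np.float64(1.0), np.float64(0.3)]
[ 60.0786 -46.1606] [23.5894 33.8505] [41.834  -6.1551] 87.93882650715732 slope -0.45605164461599706
[np.float64(-1.1), np.float64(-2.1), np.float64(-3.0), np.float64(-3.9)]
```

{"op": "arm_command", "data": {"increments": [[[1,-0.1,0.02,0.002],[2,0,0,0],[2,0,0,0],[1,0,0,0],[0.7,0,0,0],[0.3,0,0,0],[0.1,0,0,0],[0.1,0,0,0],[0,0,0,0]]]}}

```text
time: 8.15
eef_pos: [0.561, 0.0277, 0.0757]
tcp_rot: [0.038, 0.706, -0.038, 0.706]
contact_force: [-0.5, -0.2, -1.7]
opening: 0.184
```

```bash
python3 - <<'E'
from h import *
plan([.5612,.0286,.0654],1.4628)
for n in ['wrist','scene']: cv2.imwrite(f'pics/{n}4.png',optics.read_camera(n))
a=cv2.imread('pics/scene4.png');cv2.imwrite('pics/scene4z.png',cv2.resize(a[160:300,180:340],None,fx=4.5,fy=4.2,interpolation=cv2.INTER_CUBIC))
E
```

```text
eef [0.561  0.0277 0.0757] yawY 1.4631 tilt [ 7.e-04 -1.e-04 -1.e+00] F [-0.52 -0.25 -1.66] t 8.15 open 0.184
shift cm (x,y,z) [1.03  0.092 0.007] turn 0.0003
```

View pics/wrist4.png

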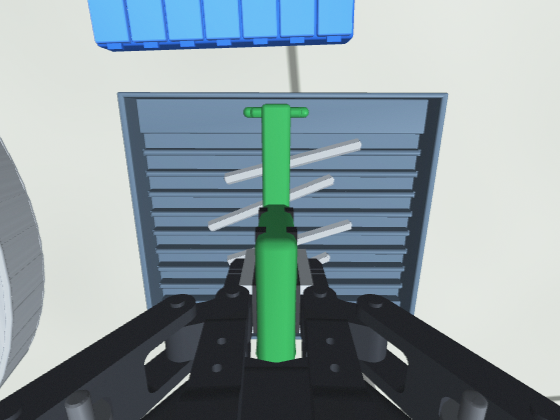

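View pics/scene4z.png

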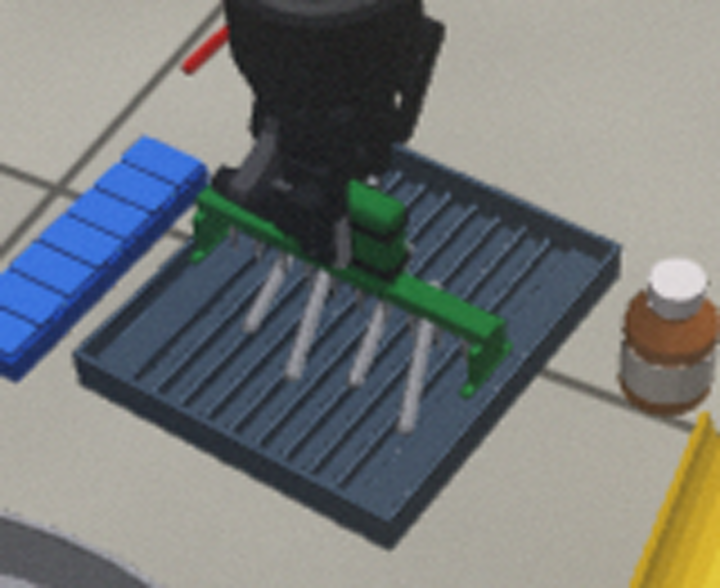

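```bash
python3 - <<'E'
import cv2
a=cv2.imread('pics/wrist4.png')
cv2.imwrite('pics/w4a.png',cv2.resize(a[85:165,110:450],None,fx=2.3,fy=7,interpolation=cv2.INTER_CUBIC))
E
```

```text
(no output)
```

View pics/w4a.png

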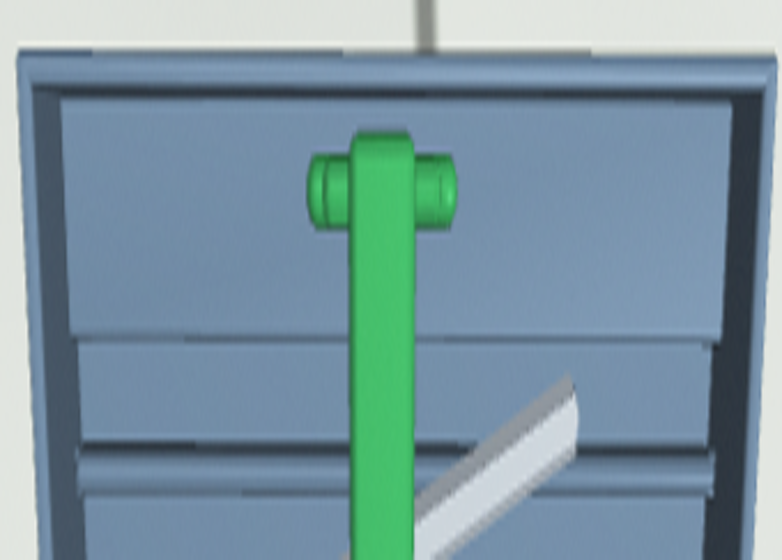

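```bash
python3 - <<'E'
from h import *
np.set_printoptions(precision=4,suppress=True)
c=cam('wrist');s=sensors.get_state();M=R.from_quat(s['tcp_rot']).as_matrix()
g=lambda x,y,z: M.T@(onz('wrist',(85+y/7-.43,110+x/2.3-.3),z,c)-s['eef_pos'])*1000
dz=s['eef_pos'][2]-.0484
print('rake bar end z',g(381,131,dz+.0365)[2],g(381,131,dz+.038)[2])
print('runner mid', (g(380,153,dz+.003)[2]+g(380,230,dz+.003)[2])/2, 'exp -74', 'y ends',g(307,190,dz+.003)[1],g(457,190,dz+.003)[1])
for x in (60,380,740): print('outer wall',g(x,52,.029)[2],g(x,50,.03)[2])
for x in (85,380,710): print('landing edge',g(x,(335 if x<300 else 337 if x<500 else 340),.017)[2])
for x in (85,380,710): print('rib -49 mid',g(x,470,.017)[2])
E
```

```text
rake bar end z -77.6473805012073 -77.61266921813332
runner mid -73.64579995807885 exp -74 y ends -18.19744334917258 19.645506987987577
outer wall -84.5112658946419 -84.60937781444647
outer wall -84.59669364147035 -84.69433386887069
outer wall -84.69280035965087 -84.7899099301921
landing edge -61.13611110022652
landing edge -61.04663654567653
landing edge -60.87921117922746
rib -49 mid -49.0236396705648
rib -49 mid -49.11198454990929
rib -49 mid -49.210811527159535
```

{"op": "arm_command", "data": {"increments": [[[0.1,0,0,0],[0.1,0,0,0],[0.1,0,0,0],[0.1,0,0,0],[0.05,0,0,0],[0.05,0,0,0],[0.05,0,0,0],[0.05,0,0,0],[0.05,0,0,0],[0.05,0,0,0],[0.05,0,0,0],[0.05,0,0,0],[0.05,0,0,0],[0.05,0,0,0]]]}}

```text
time: 10.0
eef_pos: [0.5606, 0.0276, 0.0666]
tcp_rot: [0.038, 0.706, -0.038, 0.706]
contact_force: [-4.1, -1.9, 6.0]
opening: 0.183
```

```bash
python3 - <<'E'
from h import *
s=sensors.get_state();print(s['contact_force'],s['wrist_torque'],s['eef_pos'],R.from_quat(s['tcp_rot']).as_matrix()[:,0])
for n in ['wrist','scene']: cv2.imwrite(f'pics/{n}5.png',optics.read_camera(n))
a=cv2.imread('pics/scene5.png');cv2.imwrite('pics/scene5z.png',cv2.resize(a[190:270,215:305],None,fx=8,fy=7,interpolation=cv2.INTER_CUBIC))
E
```

```text
[-4.08069183 -1.86142551  5.98765196] [-0.24045377  0.97550001  0.05546577] [0.56056014 0.02758153 0.06663107] [-1.02912460e-03 -3.71947793e-04 -9.99999401e-01]
```

View pics/wrist5.png

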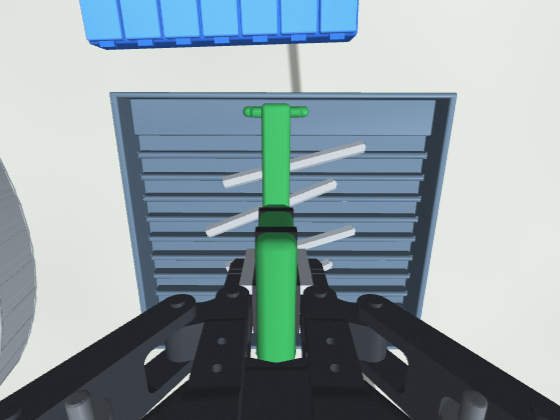

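View pics/scene5z.png

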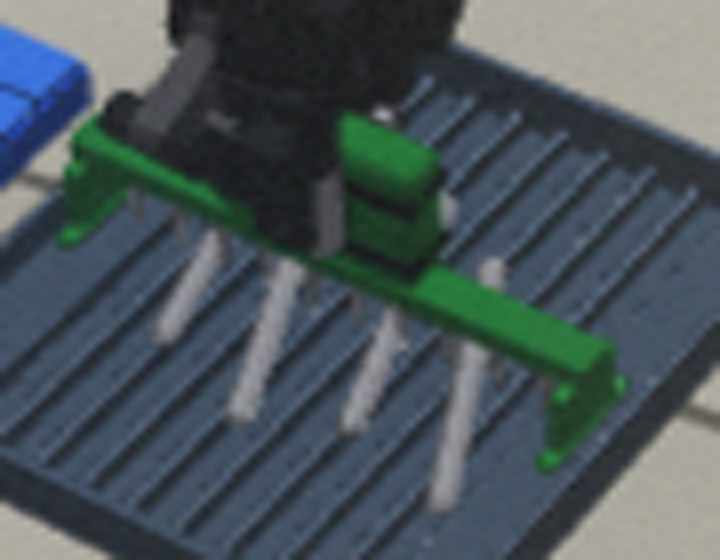

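{"op": "arm_command", "data": {"increments": [[[-0.1,0,0,0],[-0.15,0,0,0],[0,-0.1,0,0],[0,-0.1,0,0],[0,0,0,0]]]}}

```text
time: 10.72
eef_pos: [0.5606, 0.0257, 0.0687]
tcp_rot: [0.038, 0.706, -0.038, 0.706]
contact_force: [-0.4, 0.1, -1.7]
opening: 0.181
```

{"op": "arm_command", "data": {"increments": [[[0.05,0,0,0],[0.05,0,0,0],[0.05,0,0,0],[0,0,0,0]]]}}

```text
time: 11.22
eef_pos: [0.5605, 0.0257, 0.0672]
tcp_rot: [0.038, 0.706, -0.038, 0.706]
contact_force: [0.1, -0.8, -2.3]
opening: 0.184
```

{"op": "arm_command", "data": {"increments": [[[0.05,0,0,0],[0.03,0,0,0],[0,0,0,0]]]}}

```text
time: 11.6
eef_pos: [0.5606, 0.0258, 0.0665]
tcp_rot: [0.038, 0.706, -0.038, 0.706]
contact_force: [0.4, -0.3, -1.6]
opening: 0.183
```

{"op": "arm_command", "data": {"increments": [[[0.03,0,0,0],[0.03,0,0,0],[0,0,0,0]]]}}

```text
time: 11.98
eef_pos: [0.5605, 0.0257, 0.0659]
tcp_rot: [0.038, 0.706, -0.038, 0.706]
contact_force: [-0.3, 0.1, -2.1]
opening: 0.181
```

{"op": "arm_command", "data": {"increments": [[[0.03,0,0,0],[0.03,0,0,0],[0,0,0,0]]]}}

```text
time: 12.35
eef_pos: [0.5607, 0.0257, 0.0655]
tcp_rot: [0.038, 0.706, -0.038, 0.706]
contact_force: [-0.7, 0.2, -1.1]
opening: 0.181
```

{"op": "arm_command", "data": {"increments": [[[0.02,0,0,0],[0.02,0,0,0],[0,0,0,0]]]}}

```text
time: 12.72
eef_pos: [0.5606, 0.0257, 0.0653]
tcp_rot: [0.038, 0.706, -0.038, 0.706]
contact_force: [-2.8, 0.5, 2.2]
opening: 0.181
```

{"op": "arm_command", "data": {"increments": [[[0,0.15,0,0],[0,0.25,0,0],[0,0.25,0,0],[0,0.25,0,0],[0,0.25,0,0],[0,0.25,0,0]]]}}

```text
time: 13.48
eef_pos: [0.5625, 0.0395, 0.0653]
tcp_rot: [0.038, 0.706, -0.038, 0.706]
contact_force: [0.0, -4.1, 4.1]
opening: 0.182
```

{"op": "arm_command", "data": {"increments": [[[-0.01,0.25,0,0],[-0.01,0.25,0,0],[0,0.25,0,0],[0,0.25,0,0],[0,0.25,0,0],[0,0.25,0,0]]]}}

```text
time: 14.22
eef_pos: [0.5638, 0.0546, 0.0653]
tcp_rot: [0.038, 0.706, -0.038, 0.706]
contact_force: [0.0, -4.3, 4.8]
opening: 0.184
```

```bash
python3 - <<'E'
from h import *
s=sensors.get_state();print(s['contact_force'],s['wrist_torque'])
for n in ['wrist','scene']: cv2.imwrite(f'pics/{n}6.png',optics.read_camera(n))
a=cv2.imread('pics/scene6.png');cv2.imwrite('pics/scene6z.png',cv2.resize(a[180:290,190:325],None,fx=5.5,fy=5.2,interpolation=cv2.INTER_CUBIC))
E
```

```text
[ 0.04699507 -4.3267244   4.8131023 ] [-0.86048298  0.00804529 -0.09408134]
```

View pics/wrist6.png

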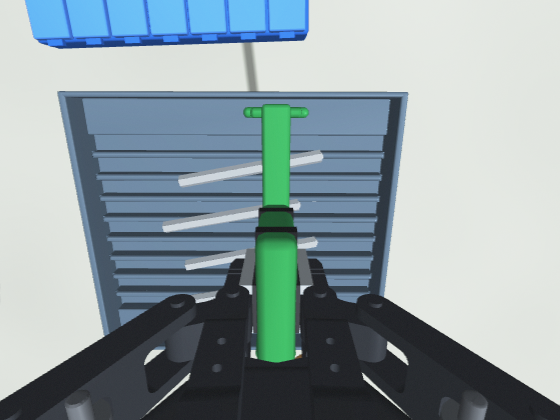

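View pics/scene6z.png

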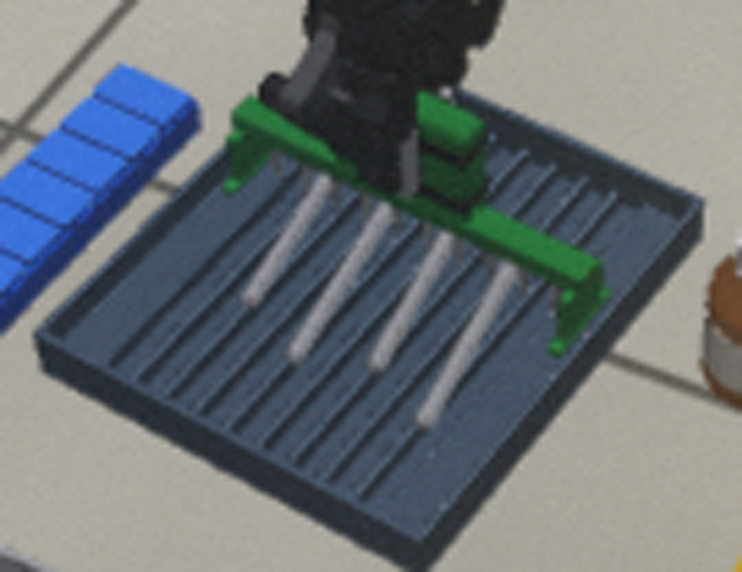

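{"op": "arm_command", "data": {"increments": [[[-0.01,0.25,0,0],[-0.01,0.25,0,0],[-0.01,0.25,0,0],[0,0.25,0,0],[0,0.25,0,0],[0,0.25,0,0]]]}}

```text
time: 15.08
eef_pos: [0.5652, 0.0697, 0.0653]
tcp_rot: [0.038, 0.706, -0.038, 0.706]
contact_force: [-0.3, -3.5, 4.3]
opening: 0.182
```

{"op": "arm_command", "data": {"increments": [[[-0.01,0.25,0,0],[0,0.25,0,0],[0,0.25,0,0],[0,0.25,0,0],[0,0.25,0,0],[0,0.2,0,0]]]}}

```text
time: 15.82
eef_pos: [0.5667, 0.0842, 0.0653]
tcp_rot: [0.038, 0.706, -0.038, 0.706]
contact_force: [0.4, -1.3, 2.1]
opening: 0.181
```

```bash
python3 - <<'E'
from h import *
s=sensors.get_state();print(s['contact_force'],s['wrist_torque'])
for n in ['wrist','scene']: cv2.imwrite(f'pics/{n}7.png',optics.read_camera(n))
a=cv2.imread('pics/scene7.png');cv2.imwrite('pics/scene7z.png',cv2.resize(a[180:290,190:325],None,fx=5.5,fy=5.2,interpolation=cv2.INTER_CUBIC))
E
```

```text
[ 0.4120915  -1.34622317  2.09349091] [-0.44174534 -0.11311454 -0.15975279]
```

View pics/wrist7.png

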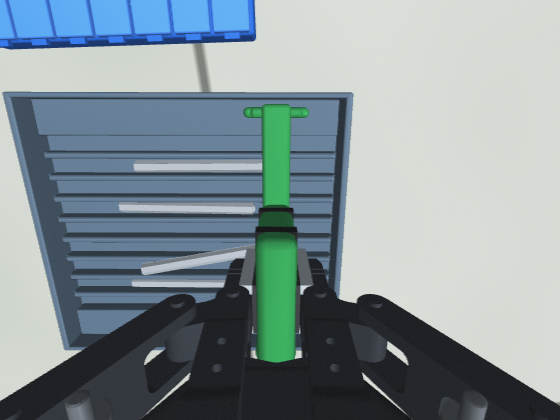

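View pics/scene7z.png

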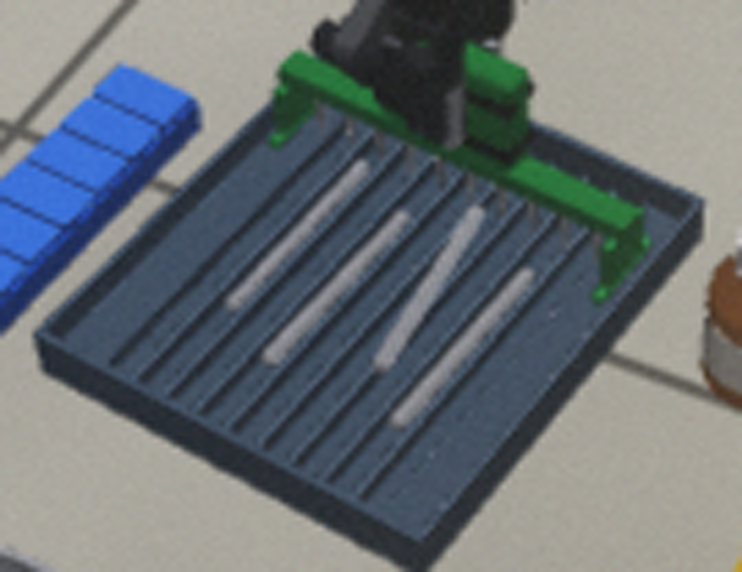

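```bash
python3 - <<'E'
from h import *
np.set_printoptions(precision=4,suppress=True)
T=np.array([.5618,.0300]);yaw=-.107
Rt=np.array([[np.cos(yaw),np.sin(yaw)],[-np.sin(yaw),np.cos(yaw)]])
for a,b in [((475,208),(382,366)),((525,272),(398,422)),((403,213),(270,360)),((362,163),(232,305))]:
  z=.0205 if a[0]==475 else .0115
  print([Rt@(onz('scene',(179.6+y/5.2,189.6+x/5.5),z)[:2]-T)*1000 for x,y in (a,b)])
s=sensors.get_state();print(Rt@(s['eef_pos'][:2]-T)*1000)
E
```

```text
[array([ 9.2746, 49.6173]), array([ 24.325 , -33.6014])]
[array([39.1222, 38.434 ]), array([ 40.0332, -46.748 ])]
[array([-16.7504,  38.5247]), array([-15.7904, -48.4292])]
[array([-45.4582,  51.8438]), array([-43.6401, -34.6636])]
[-0.9011 54.5672]
```

{"op": "arm_command", "data": {"increments": [[[0,-0.15,0,0],[0,-0.25,0,0],[0,-0.25,0,0],[0,-0.25,0,0],[0,-0.25,0,0],[0,-0.25,0,0],[0,-0.25,0,0]]]}}

```text
time: 16.8
eef_pos: [0.5649, 0.0672, 0.0654]
tcp_rot: [0.038, 0.706, -0.038, 0.706]
contact_force: [0.5, 0.8, 0.6]
opening: 0.183
```

{"op": "arm_command", "data": {"increments": [[[0,-0.25,0,0],[0,-0.25,0,0],[0,-0.25,0,0],[0,-0.25,0,0],[0,-0.25,0,0],[0,-0.25,0,0],[0,-0.25,0,0]]]}}

```text
time: 17.68
eef_pos: [0.5631, 0.0499, 0.0654]
tcp_rot: [0.038, 0.706, -0.038, 0.706]
contact_force: [0.2, 0.5, -1.2]
opening: 0.181
```

{"op": "arm_command", "data": {"increments": [[[0.02,-0.25,0,0],[0.01,-0.25,0,0],[0,-0.25,0,0],[0,-0.25,0,0],[0,-0.25,0,0],[0,-0.25,0,0]]]}}

```text
time: 18.42
eef_pos: [0.5617, 0.0351, 0.0654]
tcp_rot: [0.038, 0.706, -0.038, 0.706]
contact_force: [0.2, 1.2, 1.1]
opening: 0.182
```

{"op": "arm_command", "data": {"increments": [[[0.01,-0.25,0,0],[0.01,-0.25,0,0],[0,-0.25,0,0],[0,-0.25,0,0],[0,-0.25,0,0],[0,-0.25,0,0],[0,-0.25,0,0],[0,-0.25,0,0]]]}}

```text
time: 19.42
eef_pos: [0.5597, 0.0153, 0.0653]
tcp_rot: [0.038, 0.706, -0.038, 0.706]
contact_force: [1.8, 3.2, 4.8]
opening: 0.184
```

```bash
python3 - <<'E'
from h import *
s=sensors.get_state();print(s['contact_force'],s['wrist_torque'])
for n in ['wrist','scene']: cv2.imwrite(f'pics/{n}8.png',optics.read_camera(n))
a=cv2.imread('pics/scene8.png');cv2.imwrite('pics/scene8z.png',cv2.resize(a[180:290,190:325],None,fx=5.5,fy=5.2,interpolation=cv2.INTER_CUBIC))
E
```

```text
[1.81384842 3.23409007 4.82133346] [ 0.70947809 -0.15725216  0.03632001]
```

View pics/wrist8.png

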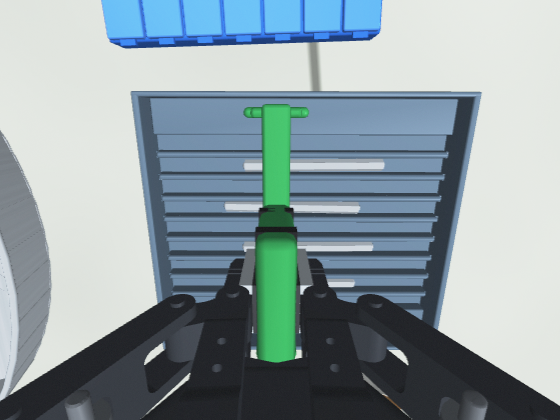

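View pics/scene8z.png

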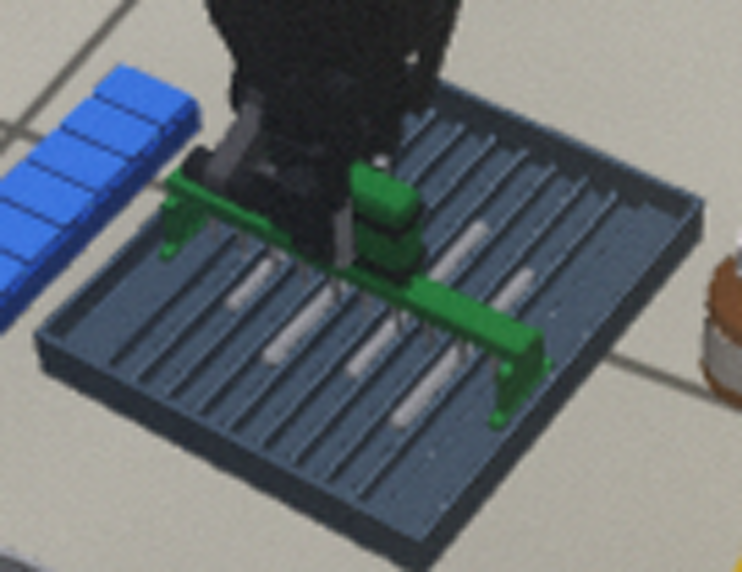

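{"op": "arm_command", "data": {"increments": [[[-0.03,-0.2,0,0],[-0.01,-0.25,0,0],[0,-0.25,0,0],[0,-0.25,0,0],[0,-0.25,0,0],[0,-0.25,0,0],[0,-0.25,0,0]]]}}

```text
time: 20.4
eef_pos: [0.5575, -0.0018, 0.0653]
tcp_rot: [0.038, 0.706, -0.038, 0.706]
contact_force: [0.7, 2.3, 2.5]
opening: 0.183
```

{"op": "arm_command", "data": {"increments": [[[0,-0.25,0,0],[0,-0.25,0,0],[0,-0.25,0,0],[0,-0.25,0,0],[0,-0.25,0,0],[0,-0.25,0,0],[0,-0.25,0,0]]]}}

```text
time: 21.28
eef_pos: [0.5556, -0.0192, 0.0653]
tcp_rot: [0.038, 0.706, -0.038, 0.706]
contact_force: [-0.8, 1.8, 1.6]
opening: 0.184
```

```bash
python3 - <<'E'
from h import *
s=sensors.get_state();print(s['contact_force'],s['wrist_torque'])
for n in ['wrist','scene']: cv2.imwrite(f'pics/{n}9.png',optics.read_camera(n))
a=cv2.imread('pics/scene9.png');cv2.imwrite('pics/scene9z.png',cv2.resize(a[180:290,190:325],None,fx=5.5,fy=5.2,interpolation=cv2.INTER_CUBIC))
E
```

```text
[-0.83469001  1.75157067  1.58988634] [ 0.39687122 -0.14442552  0.09184425]
```

View pics/wrist9.png

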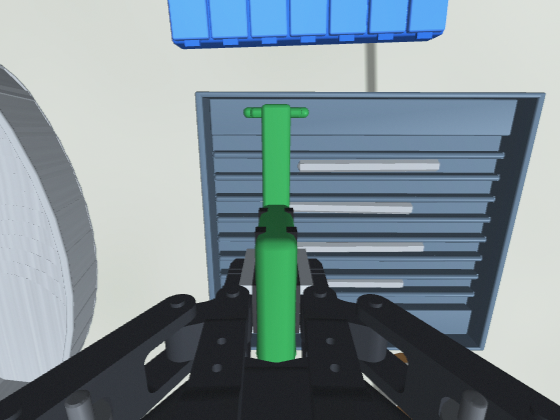

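View pics/scene9z.png

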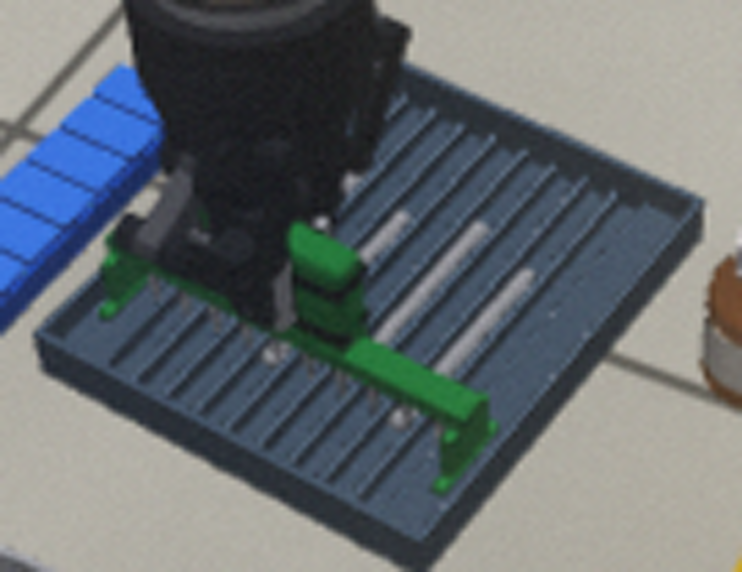

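{"op": "arm_command", "data": {"increments": [[[-0.1,0,0,0],[-0.5,0,0,0],[-1.5,0,0,0],[-3,0,0,0],[-3,0,0,0],[-1.5,0,0,0]]]}}

```text
time: 22.12
eef_pos: [0.5569, -0.0193, 0.1644]
tcp_rot: [0.038, 0.705, -0.038, 0.708]
contact_force: [-0.0, -0.7, -2.3]
opening: 0.186
```

```bash
python3 - <<'E'
from h import *
plan([.553,-.211,.16],1.4628)
E
```

```text
eef [ 0.5569 -0.0193  0.1644] yawY 1.4631 tilt [ 0.0041 -0.0011 -1.    ] F [-0.   -0.67 -2.33] t 22.125 open 0.186
shift cm (x,y,z) [  0.463 -19.102   1.676] turn 0.0003
```

{"op": "arm_command", "data": {"increments": [[[0,-1.5,0.2,0],[0,-3,0.3,0],[0,-3.5,0.3,0],[0,-3.5,0.3,0],[0,-3.5,0.3,0],[0,-2.5,0.3,0],[0,-1.5,0,0],[0,0,0,0],[0,0,0,0]]]}}

```text
time: 23.25
eef_pos: [0.5519, -0.209, 0.1609]
tcp_rot: [0.038, 0.706, -0.038, 0.706]
contact_force: [-0.0, -0.0, -1.4]
opening: 0.184
```

```bash
python3 - <<'E'
from h import *
plan([.553,-.211,.16],1.4628)
for n in ['wrist','scene','top']: cv2.imwrite(f'pics/{n}10.png',optics.read_camera(n))
a=cv2.imread('pics/scene10.png');cv2.imwrite('pics/scene10z.png',cv2.resize(a[180:290,190:325],None,fx=5.5,fy=5.2,interpolation=cv2.INTER_CUBIC))
for n in ['wrist','top']:
  for q,z in (('dish',0),('dish_in',.002)):
    for d in optics.place_of(n,q)[:2]: print(n,q,d,onz(n,d['at'],z))
E
```

```text
eef [ 0.5519 -0.209   0.1609] yawY 1.4633 tilt [-9.e-04  1.e-03 -1.e+00] F [-0.03 -0.03 -1.44] t 23.25 open 0.184
shift cm (x,y,z) [ 0.087 -0.187  0.134] turn 0.0005
wrist dish {'at': [190.2, 270.3], 'conf': 0.61} [ 0.55394485 -0.21377972  0.        ]
wrist dish_in {'at': [188.5, 272.5], 'conf': 0.88} [ 0.55199825 -0.21144286  0.002     ]
top dish {'at': [219.7, 411.1], 'conf': 0.64} [ 0.56101433 -0.2119419   0.        ]
top dish {'at': [216.7, 441.5], 'conf': 0.23} [ 0.5663507  -0.27670015  0.        ]
top dish_in {'at': [226.5, 414.3], 'conf': 0.72} [ 0.54646466 -0.21745314  0.002     ]
```

View pics/wrist10.png

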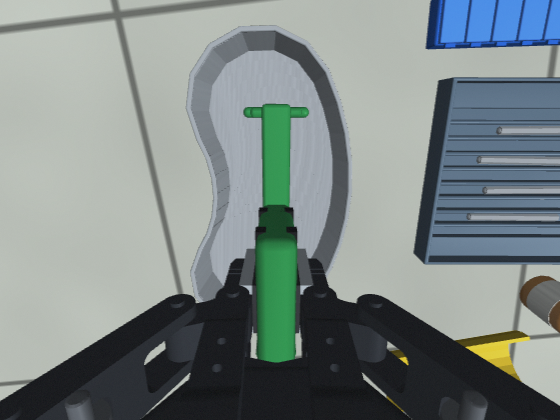

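View pics/scene10z.png

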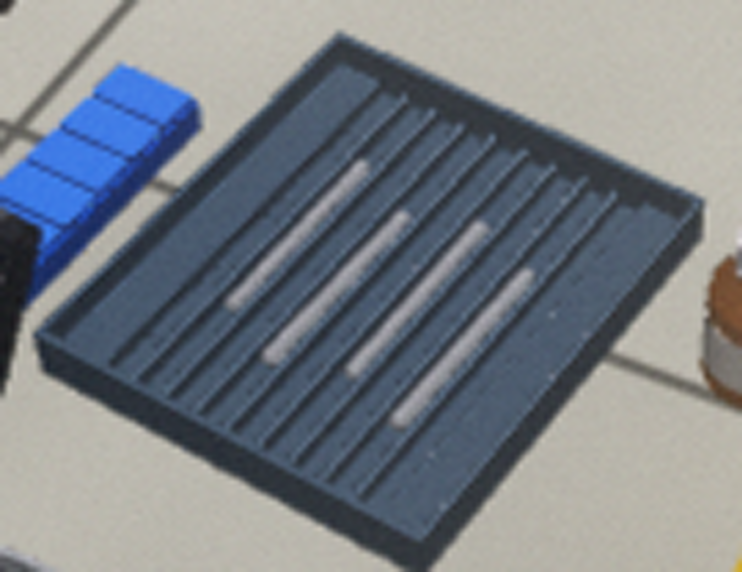

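```bash
python3 - <<'E'
from h import *
np.set_printoptions(precision=4,suppress=True)
import json
c=cam('wrist');s=sensors.get_state();M=R.from_quat(s['tcp_rot']).as_matrix()
g=lambda x,y,z: (M.T@(onz('wrist',(y,x),z,c)-s['eef_pos'])*1000)[1:]
print('rim far end',g(264,25,.042),'left lobe',g(187,100,.042),g(190,275,.042),'right max',g(351,180,.042))
print('floor end',g(260,50,.002),'right',g(332,150,.002),g(333,190,.002),'waist',g(229,195,.002),'left lobe',g(211,105,.002))
print('dish_in',g(272.5,188.5,.002),'dish',g(270.3,190.2,0.))
# top camera
t=lambda x,y,z:M.T@(onz('top',(149.6+y/4,369.6+x/4),z)-s['eef_pos'])*1000
for n,p in dict(endP=(240,40,.042),endM=(215,568,.042),lobeP=(354,140,.042),lobeM=(320,450,.042),back=(55,330,.042),fP=(215,68,.002),fM=(195,546,.002),flP=(310,160,.002),flM=(277,455,.002),fw=(256,320,.002),).items(): print(n,t(*p)[1:])
E
python3 - <<'E'
import cv2
a=cv2.imread('pics/wrist10.png')
cv2.imwrite('pics/w10a.png',cv2.resize(a[15:310,175:360],None,fx=3,fy=2,interpolation=cv2.INTER_CUBIC))
E
```

```text
rim far end [  -8.1736 -135.8543] left lobe [-70.3234 -82.5577] [-80.4848  74.5787] right max [ 65.6194 -17.4481]
floor end [ -13.2512 -125.6919] right [ 55.0392 -38.3202] [58.1969  1.4166] waist [-46.3179   6.7155] left lobe [-59.2743 -79.492 ]
dish_in [-2.4691 -0.0639] dish [-4.7147  2.1916]
endP [-18.5884 131.2353]
endM [ -22.2831 -135.3405]
lobeP [-79.5172  85.19  ]
lobeM [-71.0941 -72.5021]
back [ 65.2484 -24.794 ]
fP [-19.9119 124.3101]
fM [ -25.0825 -128.023 ]
flP [-73.3252  79.6091]
flM [-64.9442 -77.224 ]
fw [-49.763   -7.7758]
```

View pics/w10a.png

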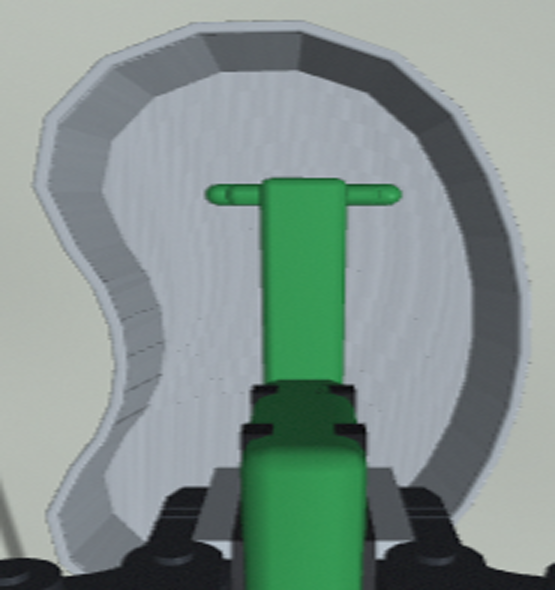

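{"op": "arm_command", "data": {"increments": [[[0.5,-0.35,-0.1,0.06],[1.5,0,0,0],[2.5,0,0,0],[2.5,0,0,0],[1.5,0,0,0],[0.8,0,0,0],[0.4,0,0,0],[0.2,0,0,0],[0,0,0,0]]]}}

```text
time: 24.72
eef_pos: [0.5512, -0.2133, 0.063]
tcp_rot: [0.059, 0.704, -0.059, 0.705]
contact_force: [-0.4, -0.1, -1.3]
opening: 0.178
```

```bash
python3 - <<'E'
from h import *
plan([.553,-.211,.0503])
for n in ['wrist','scene']: cv2.imwrite(f'pics/{n}11.png',optics.read_camera(n))
E
```

```text
eef [ 0.5512 -0.2133  0.063 ] yawY 1.4031 tilt [ 9.e-04 -6.e-04 -1.e+00] F [-0.44 -0.09 -1.28] t 24.725 open 0.178
shift cm (x,y,z) [1.274 0.259 0.138] turn 0.0
```

View pics/wrist11.png

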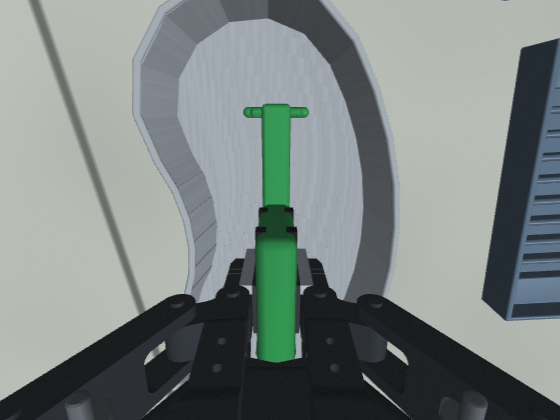

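View pics/scene11.png

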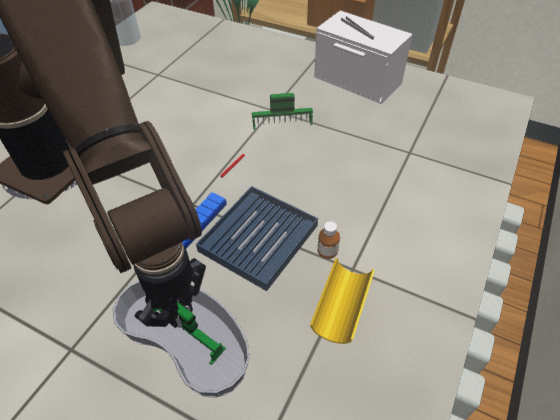

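```bash
python3 - <<'E'
from h import *
np.set_printoptions(precision=1,suppress=True)
c=cam('wrist');s=sensors.get_state();M=R.from_quat(s['tcp_rot']).as_matrix()
g=lambda x,y,z: (M.T@(onz('wrist',(y,x),z,c)-s['eef_pos'])*1000)[1:]
print('left lobe',g(133,95,.042),g(187,295,.042),'waist rim',g(189,250,.042),'right max',g(399,215,.042))
print('floor left lobe',g(178,100,.002),'waist',g(216,230,.002),g(213,265,.002),'right',g(364,215,.002), g(355,270,.002))
E
python3 - <<'E'
import cv2
a=cv2.imread('pics/scene11.png')
cv2.imwrite('pics/s11z.png',cv2.resize(a[265:400,100:260],None,fx=4.5,fy=4.2,interpolation=cv2.INTER_CUBIC))
E
```

```text
left lobe [-70.3 -81.7] [-52.9  32.5] waist rim [-49.3   2.6] right max [ 69.5 -18.9]
floor left lobe [-60.1 -80.7] waist [-41.2   5.9] [-44.9  33.3] right [62.  -5.4] [59.  37.2]
```

View pics/s11z.png

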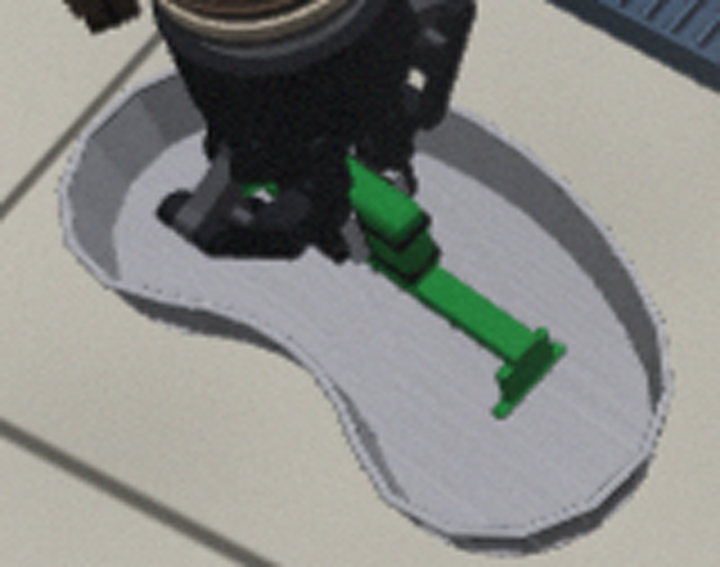

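{"op": "arm_command", "data": {"increments": [[[0.2,0,0,0],[0.2,0,0,0],[0.2,0,0,0],[0.2,0,0,0],[0.1,0,0,0],[0.05,0,0,0],[0.05,0,0,0],[0.05,0,0,0],[0.05,0,0,0],[0,0,0,0]]]}}

```text
time: 26.08
eef_pos: [0.5508, -0.2131, 0.0514]
tcp_rot: [0.059, 0.705, -0.059, 0.705]
contact_force: [0.4, 0.1, -1.9]
opening: 0.179
```

{"op": "arm_command", "data": {"increments": [[[0.04,0,0,0],[0.04,0,0,0],[0.04,0,0,0],[0,0,0,0]]]}}

```text
time: 26.58
eef_pos: [0.5509, -0.2132, 0.0505]
tcp_rot: [0.059, 0.705, -0.059, 0.705]
contact_force: [-0.4, -0.1, -0.1]
opening: 0.183
```

{"op": "arm_command", "data": {"increments": [[[0.01,0,0,0],[0,0,0,0]]]}}

```text
time: 26.82
eef_pos: [0.5509, -0.2132, 0.0504]
tcp_rot: [0.059, 0.705, -0.059, 0.705]
contact_force: [-1.3, 1.2, 1.8]
opening: 0.183
```

{"op": "arm_command", "data": {"increments": [[[0,0,0,0],[0,0,0,0],[0,0,0,0],[0,0,0,0],[0,0,0,0]]], "grip": 3.6}}

```text
time: 27.45
eef_pos: [0.5508, -0.2131, 0.0501]
tcp_rot: [0.059, 0.705, -0.059, 0.705]
contact_force: [0.4, 0.2, 0.4]
opening: 0.421
```

```bash
python3 - <<'E'
from h import *
plan([.553,-.211,.0503])
for n in ['wrist','scene']: cv2.imwrite(f'pics/{n}12.png',optics.read_camera(n))
E
```

```text
eef [ 0.5508 -0.2131  0.0501] yawY 1.403 tilt [ 0. -0. -1.] F [0.44 0.17 0.41] t 27.45 open 0.421
shift cm (x,y,z) [-0.019  0.243  0.178] turn 0.0
```

View pics/wrist12.png

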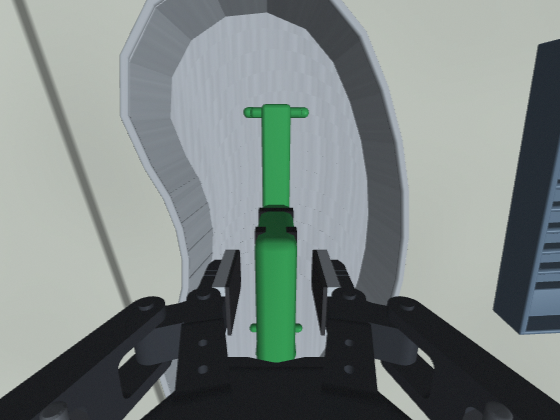

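Released and both pads are clear of the plate (plate at columns 256–297, pads at 238 and 318). I'll retreat straight up.

{"op": "arm_command", "data": {"increments": [[[-0.5,0,0,0],[-1.5,0,0,0],[-3,0,0,0],[-4,0,0,0],[-4,0,0,0],[-4,0,0,0],[-2,0,0,0],[0,0,0,0]]]}}

```text
time: 28.55
eef_pos: [0.5516, -0.2135, 0.2423]
tcp_rot: [0.059, 0.703, -0.06, 0.706]
contact_force: [0.2, 0.3, 0.1]
opening: 0.424
```

```bash
python3 - <<'E'
from h import *
plan([.553,-.211,.0503])
for n in ['wrist','scene']: cv2.imwrite(f'pics/{n}13.png',optics.read_camera(n))
E
```

```text
eef [ 0.5516 -0.2135  0.2423] yawY 1.403 tilt [ 0.0036 -0.0022 -1.    ] F [0.16 0.31 0.1 ] t 28.55 open 0.424
shift cm (x,y,z) [19.203  0.302  0.023] turn 0.0
```

View pics/wrist13.png

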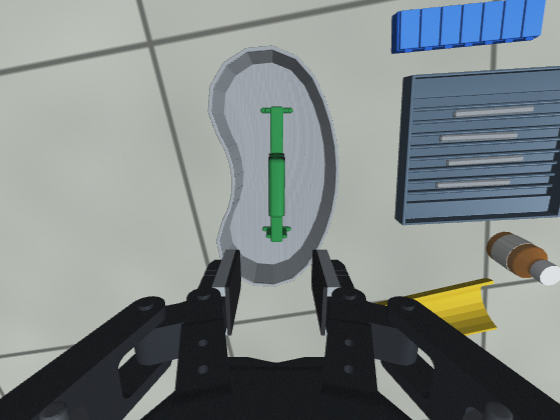

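View pics/scene13.png

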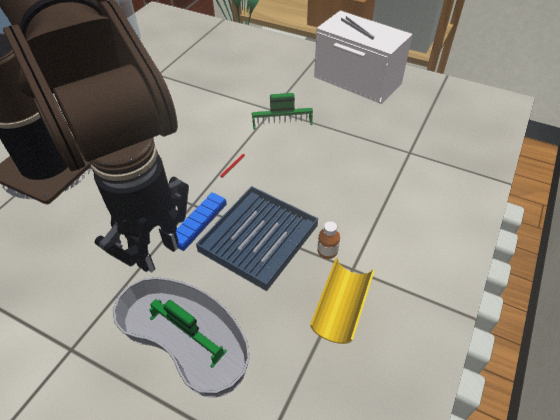

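```bash
python3 -c "
from plant import ctrl,sensors
print(ctrl.sign_off(), sensors.get_state()['time'])"
```

```text
the job is handed in; nothing more can be done
the job is handed in; nothing more can be done
```

The job is done and handed in after about 29 s. All four rods lie in grooves, and the green rake farthest from the base stands upright in the kidney dish, released.

- **First set-down attempt:** a tine caught on a rod, with about 8 N net up-force. I lifted 2.5 mm, moved 2 mm along the grooves and lowered again. Both runners then rested lightly.
- **Combing:** I made one pass towards +y, which dropped three rods, then one full pass back towards −y, which dropped the last. I never lifted the rake between passes. The net up-force was about 0.5 to 6.5 N at the readings taken, below the 12 N limit.
- **Placing:** the rake touched the dish floor at a few mm/s with a light press, about 2 N rising to an estimated 3.5 N just before release. I let go and retreated straight up.

**Last checks:** the scene and wrist pictures show the rods parallel in their grooves and the rake clear of the dish walls. The organiser, bottle, splint, red rod and second rake look unmoved. The gripper was touching nothing, with wrist force about 0.4 N. I judged the rods' depth in the grooves by eye, not by measurement. The scene camera's rod positions read about 2.5 mm low across the tray compared with the wrist camera. I aligned the rake by the wrist camera, which agreed with the tray's known dimensions to under 1 mm.

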